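Load the yellow bin of the rotary parts tray and hold it facing front

TASK

Put the loose bolt, the roll of black tape and the battery into the yellow bin of the turning parts tray, leaving the other things on the bench where they are. Only then turn the tray by its black handle until the white tab of the yellow bin lines up squarely with the red pointer on the foot. Finish while holding on: the program ends with the gripper still closed on the handle, keeping the tray still there.

Things in the scene. Friction and masses are not known exactly. Their poses are not given: they have to be found in the camera images.
- tray_foot: Fixed black round foot of the parts tray, 236 mm across and 12 mm high; origin at the centre of its underside, on the vertical axis about which the tray turns. A red pointer lies at its edge in its own -x direction, pointing outward, reaching to 161 mm from the axis, 10 mm high.
- tray (a joint): Angle of the turning tray, rad: 0 = the yellow bin's white tab at the red pointer; positive = turned anticlockwise seen from above. It turns freely with slight friction (about 0.03 N m) and stays where it is left; stops at -3.1 and 3.1; it starts between 0.7 and 1.45, so it has to be turned clockwise. The tray is a 200 mm square, underside 15 mm and rim 50 mm above the bench; one half is the yellow bin, the other half two grey bins.
- bin_floor (a point): Centre of the yellow bin's inner floor (19 mm above the bench, 50 mm from the turning axis), turning with the tray. x points from here to the turning axis, y runs along the long side of the bin, z up. The bin is open above, inside about 97 mm along x by 197 mm along y, walls 3 mm thick and 31 mm high over the floor; the hub post, 22 mm thick, stands at x = +50 mm, y = 0 and bulges 10 mm into it. A small white tab marks the middle of its outer wall.
- handle_center (a point): Centre of the black handle bar on the hub of the tray, turning with it, on the turning axis, 92 mm above the bench. The bar is 66 mm along its x (the yellow bin's tab lies at -x), 16 mm thick along y and 34 mm high, from 75 to 109 mm above the bench; it clears the bins' rims by 25 mm. Grip it from above across its 16 mm.
- bolt_center (a point): Grey steel bolt with nut lying flat, 82 mm long along its y, head (22 mm) at +y, nut (22 mm across, 19 mm high) 26 mm from the centre at -y; the point is its centre, 9.5 mm above its underside. The shank between them is 12 mm thick, from 4 to 16 mm above the bench. 0.11 kg.
- roll_center (a point): Flat roll of black tape, 61 mm across, 19 mm high; the point is its centre, half-way up. Solid inside as far as grasping goes: grip it across its outside. 0.05 kg.
- cell_center (a point): Small round battery lying on its side, green and yellow, 50 mm long along its y, 15 mm thick; the point is its centre. 0.02 kg.
- nail_tin: Open grey metal tin of nails, 76 mm across, 51 mm high, a bystander; origin at the centre of its underside.
- tape_measure: Yellow pocket tape measure, 64x95x33 mm, a bystander; its origin is on its underside.
- sanding_block: Block of wood, 60x105x30 mm, a bystander; origin at the centre of its underside.
Not all that is in view belongs to the job. What is shaped like the part that bears cell_center but grey is not meant.

How it is judged:
On the way, in this order (a step that is already met when the one before it is completed fails the run):
1. the bolt, the roll of tape and the battery all lie in the yellow bin (x of bolt_center in the frame of bin_floor between -0.05 and 0.05 m and y of bolt_center in the frame of bin_floor between -0.1 and 0.1 m and z of bolt_center in the frame of bin_floor between -0.005 and 0.036 m and x of roll_center in the frame of bin_floor between -0.05 and 0.05 m and y of roll_center in the frame of bin_floor between -0.1 and 0.1 m and z of roll_center in the frame of bin_floor between -0.005 and 0.036 m and x of cell_center in the frame of bin_floor between -0.05 and 0.05 m and y of cell_center in the frame of bin_floor between -0.1 and 0.1 m and z of cell_center in the frame of bin_floor between -0.005 and 0.036 m), for 0.2 s.
2. the tray has been turned so that the white tab is at the red pointer, with the gripper on the handle (value of joint tray between -0.12 and 0.12 rad and contact force between the fingers and tray_c0 above 2 N), for 0.2 s.
At the end, for the whole second after the job is handed in: Bolt, roll and battery have their centres inside the yellow bin (within its walls, less than 36 mm above its floor), the tray stands within 0.12 rad of the pointer and still (under 0.05 rad/s), and the fingers press on the handle with more than 2 N (all of step 1 and all of step 2 and velocity of joint tray between -0.05 and 0.05 rad/s); the arm keeps its last pose, push and grip.
It fails at once if the tin of nails is shoved more than 25 mm (distance of nail_tin from where it was at the start of the episode above 0.025 m).
It fails at once if the tape measure is shoved more than 25 mm (distance of tape_measure from where it was at the start of the episode above 0.025 m).
It fails at once if the sanding block is shoved more than 25 mm (distance of sanding_block from where it was at the start of the episode above 0.025 m).
It also fails if it takes over 72 s, if anything falls off the work surface, if the arm or the gripper's body presses on something with over 40 N, if the wrist force passes 120 N, or if a joint passes its speed limit or range.

ROBOT

A 6-joint arm with a two-finger parallel gripper is mounted at the origin on a cart in front of the work surface, level with it; the furniture and walls round the work are solid. World frame = base frame: x ahead of the robot, y to its left, z up, the work surface at z = 0. Lengths are in m, angles in rad, forces in N, time in s.
With the tool pointing down it reaches from about 0.375 to 0.975 m from the base axis. Payload 3.8 kg.
Tool frame: the origin (TCP) lies at the very end of the fingers, on their centre line; the grasp point (between the pads) lies 19 mm behind it; z points along the fingers, y is the direction in which the jaws open and shut (so a half turn about z gives the same grasp; the last joint's range is limited). The gripper opens to 85 mm and grips with 20 to 120 N. Pads are 22 mm wide; open, the fingers measure 114 mm over their backs; the gripper's body (76 mm by 85 mm) begins 54 mm behind the grasp point. The pads swing forward as they close: fully open they stand 13 mm farther back than shut.
Start: joints at [1.092, 0.264, 1.604, -0, 1.274, -0.037], TCP at [0.289, 0.61, 0.231] pointing down, gripper open.
Joint ranges: [-2.63, 2.63], [-0.94, 2.18], [0.31, 2.57], [-1.31, 4.45], [0, 2.66], [-2.55, 2.55]. Speed limits (rad/s): [2.57, 2.57, 3.14, 3.14, 3.14, 3.14].

INTERFACE

Orientations are given as a rotation vector (axis times angle).
In Python, from workcell import status, read_camera, camera_info, order gives the robot as it stands.
- The arm moves only by the tool move_arm, never from a script. Its argument "deltas" is a list of rows, each a list of 3 entries, a list of its own where there are three numbers: the turn, a rotation vector about the world's x, y, z as a fraction of full scale, then the shift along the world's x, y, z as a fraction of full scale, then the closure, from -1 (fully open) to 1 (shut), so that 0 is half open. A call has 1 to 20 rows; each row is the pose to reach, as a shift and turn from the pose commanded when the call began; what a row does not reach only later rows make up. Full scale, the value 1, is 0.1 m for a shift and pi/2 rad for a turn. A row lasts 1/8 s, in which the tool goes at most 62.5 mm and 10.7 degrees, less where a joint would pass 70% of its speed; a pose out of reach is approached as far as the arm can. A call with a number of a shift or a turn outside -1 to 1 is refused whole. A call with a gripper value outside its range is refused whole. The fingers move at their own pace and stop on an object; "grip_force" is the grip in N (left out, the last holds). Time passes only in rows, so rows that repeat a pose let the fingers close. It gives the time, the measured TCP pose, the force and the opening at its end, in the units of the state.
- status.read_state(): the state, without advancing time (a new reading comes with each control period).
- read_camera(name): name is "scene" or "top"; returns (picture, depth): 400x640x3 uint8, red, green, blue; 400x640 float32, m along the optical axis (not along the pixel's ray), 0 where there is no reading.
- camera_info(name): a dict with "K" (3x3 intrinsics, pixels), "R" (3x3) and "t" (3): a world point X has camera coordinates R X + t. Camera axes: x right, y down, z forward; pixel columns grow to the right and rows downward; lengths in m; the calibration is good to about 2 mm. A picture is of the moment at which its call begins. camera_info takes no time and is no camera call.
- order.finish_job(): hands the job in, once; it reports no verdict.
The state is a dict: "time": time; "q": joint angles; "joint_vel": joint speeds; "joint_torque": joint torques, N m; "tool_pos": TCP position; "tcp_rot": TCP orientation; "wrist_force": force on the tool from outside, world axes, zero at the start; "torque": the same for the moment, N m; "width": opening from 0.0 (shut) to 1.0 (fully open).
Only numpy, scipy, OpenCV 4.12 (cv2) and the standard library are available. Lean on these libraries where they do the work, as an engineer would, in place of code of your own. Each camera call takes 0.05 s, during which the arm holds its last target. There are 200 camera calls.

## Working session

There is one attempt and no reset: what is moved stays moved. The work goes in short steps, Python scripts to look and compute and a tool call to move; the robot and the scene stay as the last step left them, time stands still between calls to the robot, and variables do not carry over. Pictures are saved under pics/ and viewed, about 8 in all and at most 12, crops included, and the job is handed in when it is done.

Besides the shell and the picture viewer there is one more tool, called after "Emit:" in YAML: its name, and indented under it one key for each argument. move_arm: Moves the arm, as the interface text tells. Its arguments: {"type":"object","properties":{"deltas":{"type":"array","items":{"type":"array"}},"grip_force":{"type":"number"}},"required":["deltas"]}

```bash
ls; mkdir -p pics; cat > h.py <<'E'
import numpy as np, cv2
from workcell import status, read_camera, camera_info, order
def grab(n):
    p,d=read_camera(n); np.savez(f'{n}.npz',p=p,d=d); return p,d
def cloud(n,d):
    c=camera_info(n);K,R,t=[np.array(c[k]) for k in('K','R','t')]
    v,u=np.mgrid[0:d.shape[0],0:d.shape[1]]
    P=np.stack([(u-K[0,2])/K[0,0]*d,(v-K[1,2])/K[1,1]*d,d],-1)
    return (P-t)@R
def ray(n,u,v,z):
    c=camera_info(n);K,R,t=[np.array(c[k]) for k in('K','R','t')]
    C=-R.T@t; r=R.T@np.linalg.inv(K)@np.array([u,v,1.]); return C+r*(z-C[2])/r[2]
def save(p,f,box=None,s=1):
    if box: p=p[box[1]:box[3],box[0]:box[2]]
    cv2.imwrite('pics/'+f,cv2.resize(p[...,::-1],None,fx=s,fy=s,interpolation=cv2.INTER_CUBIC))
E
python3 - <<'E'
from h import *
for n in('scene','top'):
    p,d=grab(n); save(p,n+'0.png',s=1.25)
    c=camera_info(n); print(n,-np.array(c['R']).T@c['t'],np.array(c['R'])[2],c['K'])
print(status.read_state())
E
```

```text
pics
scene [ 0.20381713 -0.54691361  0.72572828] [ 0.32038265  0.66939472 -0.67027283] [[510.23164629   0.         318.05288879]
 [  0.         510.23164629 191.21693111]
 [  0.           0.           1.        ]]
top [0.37717287 0.09482986 1.13768854] [ 0.15290144 -0.00312143 -0.98823651] [[433.8722293    0.         321.14672038]
 [  0.         433.8722293  197.33721633]
 [  0.           0.           1.        ]]
{'time': 0.1, 'q': array([ 1.09209849e+00,  2.64676690e-01,  1.60524315e+00,  1.55762985e-05,
        1.27372994e+00, -3.69183002e-02]), 'joint_vel': array([-0.00020047, -0.00270607, -0.001051  , -0.00190218, -0.00140706,
        0.00071889]), 'joint_torque': array([-5.64084294e-04, -5.16706002e+01, -3.68591416e+01, -2.49804862e-04,
        6.33476826e-03,  1.39945953e-05]), 'tool_pos': array([0.28829386, 0.60959405, 0.23008421]), 'tcp_rot': array([-0.68820482, -3.06473215,  0.00311805]), 'wrist_force': array([-0.3491347 ,  0.02063481,  0.71038032]), 'torque': array([-0.00287318,  0.02310775,  0.00998012]), 'width': 1.0006812736138109}
```

View pics/top0.png

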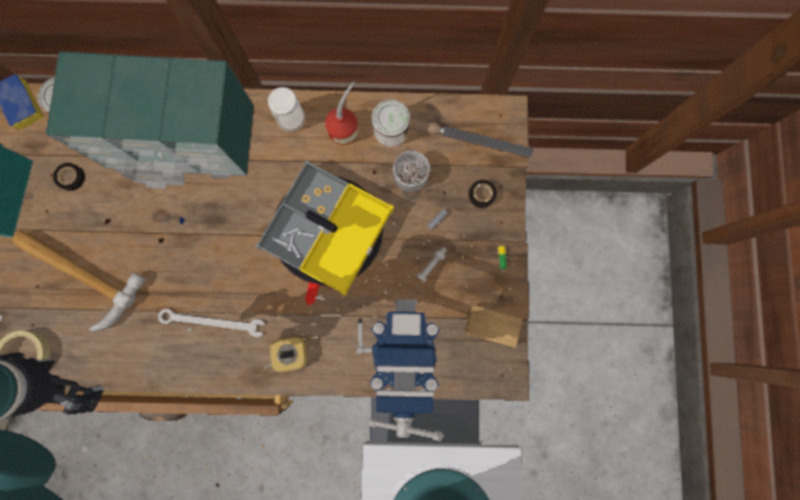

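View pics/scene0.png

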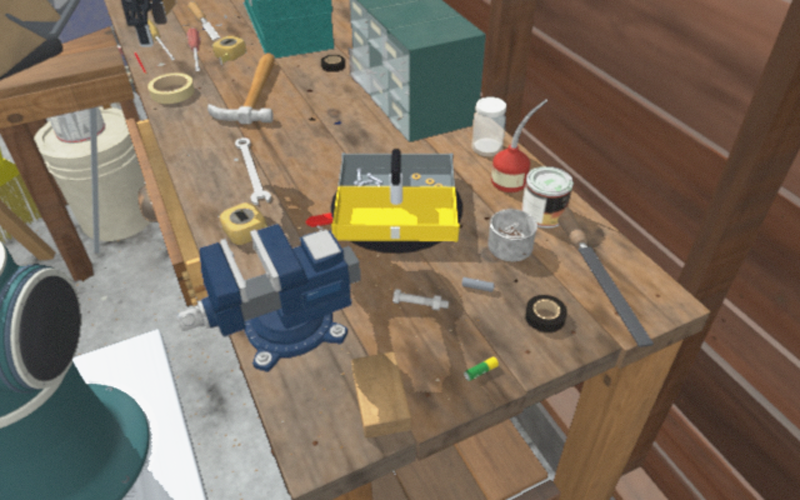

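The top view (800×500 scale) shows:
- Bolt at (432,264), next to the vise at (405,350).
- Rolls at (483,193) and (68,177).
- Green/yellow battery at (502,257), with the grey decoy at (438,218).
- Yellow bin at (350,240), handle at (321,219), red pointer at (312,292).

The scene view agrees. Next I'll measure these and enlarge a crop.

```bash
python3 - <<'E'
from h import *
T=np.load('top.npz');S=np.load('scene.npz');p=T['p'];d=T['d']
C=cloud('top',d); Cs=cloud('scene',S['d'])
save(p,'crop1.png',(195,60,430,300),2.4)
def comp(name,u,v,m,z0):
    n,l,st,ce=cv2.connectedComponentsWithStats(m.astype(np.uint8))
    k=l[v-6:v+7,u-6:u+7]; k=k[k>0]
    if not len(k): print(name,'none');return
    k=np.bincount(k).argmax(); q=l==k
    pts=C[q]; (c,wh,a)=cv2.minAreaRect(pts[:,:2].astype(np.float32))
    w,V=np.linalg.eigh(np.cov(pts[:,:2].T)); ax=V[:,1]
    vv,uu=np.nonzero(q); r=ray('top',uu.mean(),vv.mean(),z0)
    print(name,'n',q.sum(),'rectc',np.round(c,4),'wh',np.round(wh,3),'axdeg',round(np.degrees(np.arctan2(ax[1],ax[0])),1),'ztop',np.round(np.percentile(pts[:,2],[5,50,95]),3),'ray',np.round(r,4),'mean',np.round(pts.mean(0),4))
hi=(C[...,2]>0.006)&(d>0)
for n,x,y,z in [('bolt',432,264,.012),('roll',483,193,.019),('roll2',68,177,.019),('cell',502,257,.01),('decoy',438,218,.01),('block',495,325,.03),('tin',410,170,.05),('tm',288,355,.033),('vise',405,350,.1)]:
    comp(n,int(x/1.25),int(y/1.25),hi,z)
hsv=cv2.cvtColor(p,cv2.COLOR_RGB2HSV); hs=cv2.cvtColor(S['p'],cv2.COLOR_RGB2HSV)
red=((hsv[...,0]<8)|(hsv[...,0]>172))&(hsv[...,1]>180)&(hsv[...,2]>90)
comp('ptr',int(312/1.25),int(292/1.25),red,.01)
g=(hsv[...,0]>40)&(hsv[...,0]<80)&(hsv[...,1]>120); g[:, :380]=0; comp('green',402,212,g,.01)
hb=(C[...,2]>.085)&(C[...,2]<.125); comp('handle',257,175,hb,.109)
rim=(C[...,2]>.040)&(C[...,2]<.06); rim[:, :200]=0;rim[:,325:]=0; rim[245:]=0;rim[:125]=0
for n,hh,CC,box in(('top',hsv,C,(200,125,325,245)),):
    y=(hh[...,0]>22)&(hh[...,0]<33)&(hh[...,1]>150); y[:, :200]=0;y[:,325:]=0;y[245:]=0;y[:125]=0
    comp('yellow',275,195,y&(C[...,2]>.04),.05)
# scene: wide height
for nm,A in(('top',C),('scene',Cs)):
    sel=(A[...,2]>.05)&(A[...,0]>.2)&(A[...,0]<.46)&(A[...,1]<.0)&(A[...,1]>-.2)
    q=A[sel]; print(nm,'vise',np.round(np.percentile(q,[1,99],axis=0),3) if len(q) else None)
E
```

```text
bolt n 174 rectc [0.5172 0.0257] wh [0.021 0.083] axdeg 142.0 ztop [0.011 0.017 0.023] ray [0.5163 0.0269 0.012 ] mean [0.5158 0.0271 0.0168]
roll n 309 rectc [ 0.6702 -0.0783] wh [0.059 0.059] axdeg 136.1 ztop [0.01  0.019 0.023] ray [ 0.6695 -0.0781  0.019 ] mean [ 0.6696 -0.0781  0.0185]
roll2 n 377 rectc [0.6855 0.8039] wh [0.063 0.059] axdeg 66.7 ztop [0.008 0.018 0.022] ray [0.6841 0.8008 0.019 ] mean [0.6847 0.8019 0.0172]
cell n 108 rectc [ 0.533  -0.1209] wh [0.048 0.016] axdeg -175.3 ztop [0.01  0.015 0.019] ray [ 0.5336 -0.1213  0.01  ] mean [ 0.5329 -0.1203  0.015 ]
decoy n 95 rectc [0.6125 0.017 ] wh [0.015 0.049] axdeg 137.6 ztop [0.012 0.016 0.02 ] ray [0.613  0.0166 0.01  ] mean [0.6118 0.017  0.0155]
block n 1023 rectc [ 0.3918 -0.0994] wh [0.106 0.06 ] axdeg 75.6 ztop [0.027 0.031 0.034] ray [ 0.3914 -0.0983  0.03  ] mean [ 0.3914 -0.0981  0.0308]
tin n 583 rectc [0.7105 0.0748] wh [0.074 0.074] axdeg 173.8 ztop [0.009 0.03  0.052] ray [0.7059 0.0746 0.05  ] mean [0.7119 0.0743 0.03  ]
tm n 703 rectc [0.326  0.3138] wh [0.064 0.069] axdeg 102.2 ztop [0.027 0.033 0.037] ray [0.326  0.3119 0.033 ] mean [0.326  0.312  0.0324]
vise n 4578 rectc [0.3123 0.0919] wh [0.261 0.165] axdeg -176.4 ztop [0.014 0.133 0.155] ray [0.31   0.0823 0.1   ] mean [0.3113 0.0828 0.1066]
ptr n 125 rectc [0.4494 0.2761] wh [0.021 0.044] axdeg 168.2 ztop [0.007 0.011 0.014] ray [0.4513 0.2762 0.01  ] mean [0.4513 0.2761 0.0107]
green n 39 rectc [ 0.5269 -0.1203] wh [0.026 0.009] axdeg -168.7 ztop [0.011 0.016 0.019] ray [ 0.5275 -0.1212  0.01  ] mean [ 0.5268 -0.1202  0.0155]
handle n 200 rectc [0.5843 0.2482] wh [0.064 0.016] axdeg 62.3 ztop [0.091 0.109 0.112] ray [0.5823 0.2469 0.109 ] mean [0.5827 0.2472 0.1069]
yellow none
top vise None
scene vise None
```

View pics/crop1.png

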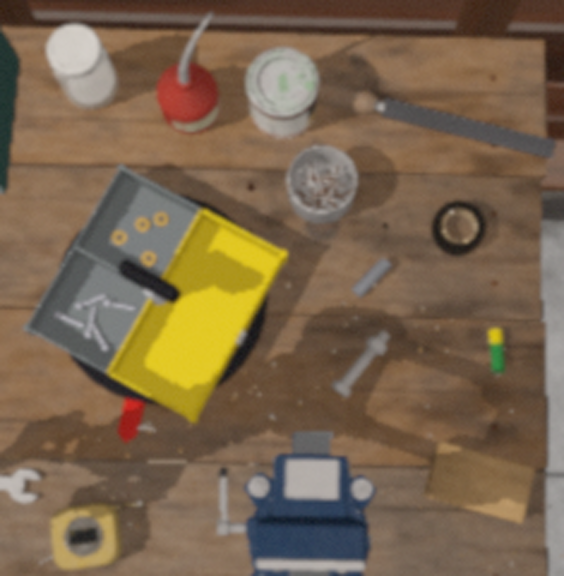

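Candidates (crop pixels):
- **Battery:** the green/yellow one at (497,350) fits. The grey one at (372,276) is the decoy.
- **Roll:** the one at (460,228) measures 59 mm and is in reach. The other lies 1.05 m from the base, out of reach.

Measured positions:

| Thing | Position (m) | Direction |
|---|---|---|
| Bolt | (.517,.026) | axis 142° |
| Cell | (.533,-.121) | axis 5° |
| Roll | (.670,-.078) | – |
| Turning axis | (.583,.247) | tab at 242°, pointer at 168° |

So the tray stands at about 1.30 rad, which is within its stated start range. I'm moving to the bolt first.

Emit:
move_arm:
  deltas:
    - [[0,0,-0.14],[0.2,-0.5,0],-1]
    - [[0,0,-0.14],[0.4,-1,0],-1]
    - [[0,0,-0.14],[0.4,-1,0],-1]
  grip_force: 50

```text
time: 0.48
tool_pos: [0.3294, 0.5069, 0.2305]
tcp_rot: [1.025, 2.969, -0.004]
wrist_force: [-0.2, 1.1, -0.6]
width: 0.996
```

Emit:
move_arm:
  deltas:
    - [[0,0,0],[0.2,-0.5,0],-1]
    - [[0,0,0],[0.4,-1,0],-1]
    - [[0,0,0],[0.4,-1,0],-1]

```text
time: 0.85
tool_pos: [0.3693, 0.4081, 0.231]
tcp_rot: [1.025, 2.97, -0.001]
wrist_force: [-0.2, 0.6, 0.4]
width: 1.002
```

Emit:
move_arm:
  deltas:
    - [[0,0,0],[0.2,-0.5,0],-1]
    - [[0,0,0],[0.4,-1,0],-1]
    - [[0,0,0],[0.4,-1,0],-1]

```text
time: 1.23
tool_pos: [0.4094, 0.309, 0.2312]
tcp_rot: [1.025, 2.97, -0.0]
wrist_force: [0.9, 0.4, -0.3]
width: 0.999
```

Emit:
move_arm:
  deltas:
    - [[0,0,0],[0.2,-0.5,0],-1]
    - [[0,0,0],[0.4,-1,0],-1]
    - [[0,0,0],[0.4,-1,0],-1]

```text
time: 1.6
tool_pos: [0.4497, 0.2095, 0.2313]
tcp_rot: [1.025, 2.969, 0.001]
wrist_force: [-1.0, 0.6, 0.4]
width: 0.996
```

Emit:
move_arm:
  deltas:
    - [[0,0,0],[0.2,-0.5,0],-1]
    - [[0,0,0],[0.4,-1,0],-1]
    - [[0,0,0],[0.4,-1,0],-1]

```text
time: 1.98
tool_pos: [0.4899, 0.1099, 0.2313]
tcp_rot: [1.025, 2.97, 0.001]
wrist_force: [0.6, 0.5, 0.3]
width: 0.998
```

Emit:
move_arm:
  deltas:
    - [[0,0,0],[0.15,-0.4,-0.4],-1]
    - [[0,0,0],[0.29,-0.84,-1],-1]
    - [[0,0,0],[0.29,-0.84,-1],-1]
    - [[0,0,0],[0.29,-0.84,-1],-1]

```text
time: 2.48
tool_pos: [0.5173, 0.0279, 0.1308]
tcp_rot: [-1.019, -2.969, -0.001]
wrist_force: [0.4, -0.5, 0.7]
width: 0.996
```

Emit:
move_arm:
  deltas:
    - [[0,0,0],[-0.01,-0.02,-0.5],-1]
    - [[0,0,0],[-0.01,-0.02,-1],-1]
    - [[0,0,0],[-0.01,-0.02,-1],-1]

```text
time: 2.85
tool_pos: [0.5139, 0.026, 0.0295]
tcp_rot: [-1.016, -2.966, 0.002]
wrist_force: [0.2, -0.0, -0.1]
width: 1.003
```

Emit:
move_arm:
  deltas:
    - [[0,0,0],[0,0,-0.2],-1]
    - [[0,0,0],[0,0,-0.27],-1]
    - [[0,0,0],[0,0,-0.27],1]
    - [[0,0,0],[0,0,-0.27],1]
    - [[0,0,0],[0,0,-0.27],1]
    - [[0,0,0],[0,0,-0.27],1]
    - [[0,0,0],[0,0,-0.27],1]
    - [[0,0,0],[0,0,-0.27],1]
    - [[0,0,0],[0,0,-0.27],1]
    - [[0,0,0],[0,0,-0.27],1]
    - [[0,0,0],[0,0,-0.27],1]

```text
time: 4.22
tool_pos: [0.5171, 0.0242, 0.0048]
tcp_rot: [1.02, 2.971, 0.0]
wrist_force: [-1.3, 0.7, 5.4]
width: 0.113
```

Emit:
move_arm:
  deltas:
    - [[0,0,0],[0,0,0.3],1]
    - [[0,0,0],[0,0,0.7],1]
    - [[0,0,0],[0,0,1],1]
    - [[0,0,0],[0,0,1],1]

```text
time: 4.72
tool_pos: [0.5187, 0.0241, 0.1065]
tcp_rot: [1.019, 2.966, 0.003]
wrist_force: [0.3, -0.6, -1.7]
width: 0.111
```

Emit:
move_arm:
  deltas:
    - [[0,0,0.11],[0,0.4,0],1]
    - [[0,0,0.11],[-0.03,0.95,0],1]
    - [[0,0,0.11],[-0.03,0.95,0],1]

```text
time: 5.1
tool_pos: [0.5118, 0.1217, 0.1021]
tcp_rot: [-0.754, -3.047, 0.001]
wrist_force: [-0.5, -0.5, -0.3]
width: 0.116
```

Emit:
move_arm:
  deltas:
    - [[0,0,0],[-0.02,0.4,0],1]
    - [[0,0,0],[-0.04,0.95,0],1]
    - [[0,0,0],[-0.04,0.95,0],1]
    - [[0,0,0],[-0.04,0.95,-0.3],1]
    - [[0,0,0],[-0.04,0.95,-0.63],1]
    - [[0,0,0],[-0.04,0.95,-0.63],1]
    - [[0,0,0],[-0.04,0.95,-0.63],1]

```text
time: 5.98
tool_pos: [0.5098, 0.2133, 0.0414]
tcp_rot: [-0.762, -3.048, 0.001]
wrist_force: [0.2, 0.1, -0.8]
width: 0.112
```

```bash
python3 - <<'E'
from h import *
p,d=grab('scene'); save(p,'s1.png',(240,90,420,280),3)
C=cloud('scene',d)
E
```

```text
(no output)
```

View pics/s1.png

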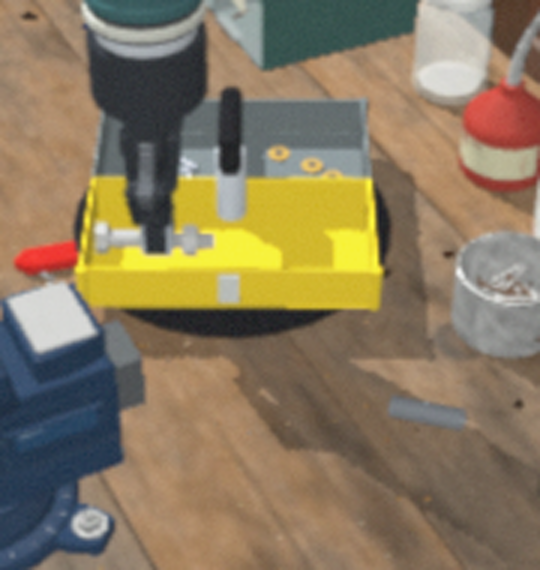

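The crop shows the bolt level over the left end of the yellow bin, (100–210, 240), with the tray unmoved. I'll nudge it inward, lower it and release.

Emit:
move_arm:
  deltas:
    - [[0,0,0],[0.03,-0.02,-0.05],1]
    - [[0,0,0],[0.03,-0.02,-0.05],0.4]
    - [[0,0,0],[0.03,-0.02,-0.05],0.4]
    - [[0,0,0],[0.03,-0.02,-0.05],0.4]
    - [[0,0,0],[0.03,-0.02,-0.05],0.4]
    - [[0,0,0],[0.03,-0.02,-0.05],0.4]
    - [[0,0,0],[0.03,-0.02,0.4],0.4]
    - [[0,0,0],[0.03,-0.02,0.8],0.2]
    - [[0,0,0],[0.03,-0.02,0.8],0]

```text
time: 7.15
tool_pos: [0.5158, 0.2134, 0.1256]
tcp_rot: [0.759, 3.041, 0.007]
wrist_force: [-0.0, -0.2, 0.2]
width: 0.5
```

```bash
python3 - <<'E'
from h import *
print(status.read_state()['tool_pos'])
p,d=grab('scene'); save(p,'s2.png',(240,90,420,280),3)
E
```

```text
[0.51578749 0.21338558 0.12558496]
```

View pics/s2.png

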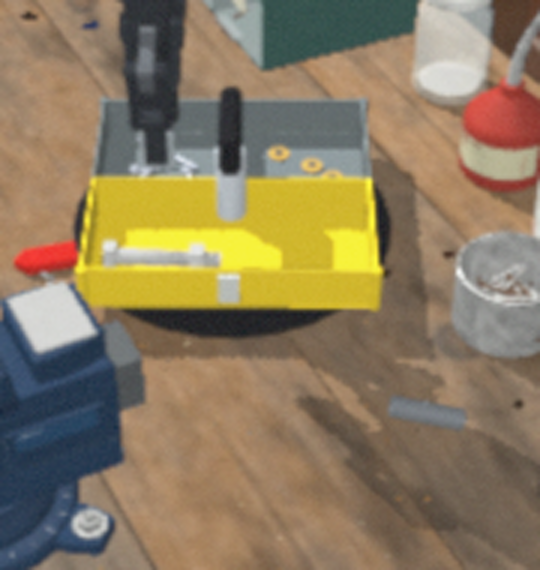

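Bolt is in the bin, lying at (105–220, 255). Next, the roll.

Emit:
move_arm:
  deltas:
    - [[0,0,0],[0.2,-0.48,0],-1]
    - [[0,0,0],[0.52,-0.97,0],-1]
    - [[0,0,0],[0.52,-0.97,0],-1]

```text
time: 7.58
tool_pos: [0.5652, 0.112, 0.1196]
tcp_rot: [-0.767, -3.045, 0.002]
wrist_force: [0.2, -0.1, 1.3]
width: 1.003
```

Emit:
move_arm:
  deltas:
    - [[0,0,0],[0.25,-0.48,0],-1]
    - [[0,0,0],[0.52,-0.97,0],-1]
    - [[0,0,0],[0.52,-0.97,0],-1]

```text
time: 7.95
tool_pos: [0.6169, 0.0159, 0.1198]
tcp_rot: [-0.765, -3.045, 0.001]
wrist_force: [-0.4, 0.8, -0.3]
width: 1.001
```

Emit:
move_arm:
  deltas:
    - [[0,0,0],[0.25,-0.48,0],-1]
    - [[0,0,0],[0.52,-0.97,0],-1]
    - [[0,0,0],[0.52,-0.97,0],-1]
    - [[0,0,0],[0.52,-0.97,-0.4],-1]
    - [[0,0,0],[0.52,-0.97,-0.8],-1]
    - [[0,0,0],[0.52,-0.97,-0.8],-1]
    - [[0,0,0],[0.52,-0.97,-0.8],-1]

```text
time: 8.82
tool_pos: [0.6685, -0.0774, 0.0419]
tcp_rot: [-0.759, -3.048, -0.001]
wrist_force: [1.1, -0.5, 0.2]
width: 0.997
```

Emit:
move_arm:
  deltas:
    - [[0,0,0],[0.01,-0.01,-0.25],-1]
    - [[0,0,0],[0.01,-0.01,-0.41],-1]
    - [[0,0,0],[0.01,-0.01,-0.41],-0.4]
    - [[0,0,0],[0.01,-0.01,-0.41],0]
    - [[0,0,0],[0.01,-0.01,-0.41],1]
    - [[0,0,0],[0.01,-0.01,-0.41],1]
    - [[0,0,0],[0.01,-0.01,-0.41],1]
    - [[0,0,0],[0.01,-0.01,-0.41],1]
    - [[0,0,0],[0.01,-0.01,-0.41],1]
  grip_force: 40

```text
time: 9.95
tool_pos: [0.6704, -0.08, 0.0013]
tcp_rot: [0.76, 3.047, 0.0]
wrist_force: [-1.0, 0.7, 5.2]
width: 0.673
```

Emit:
move_arm:
  deltas:
    - [[0,0,0],[0,0,0.3],1]
    - [[0,0,0],[0,0,0.7],1]
    - [[0,0,0],[0,0,1],1]
    - [[0,0,0],[0,0,1],1]

```text
time: 10.45
tool_pos: [0.6718, -0.0802, 0.1034]
tcp_rot: [0.759, 3.043, 0.001]
wrist_force: [0.5, 0.1, -1.4]
width: 0.676
```

Emit:
move_arm:
  deltas:
    - [[0,0,0],[-0.1,0.4,0],1]
    - [[0,0,0],[-0.2,0.84,0],1]
    - [[0,0,0],[-0.2,0.84,0],1]

```text
time: 10.82
tool_pos: [0.647, 0.007, 0.0975]
tcp_rot: [-0.754, -3.045, 0.0]
wrist_force: [0.3, -1.0, -1.1]
width: 0.675
```

Emit:
move_arm:
  deltas:
    - [[0,0,0],[-0.1,0.4,0],1]
    - [[0,0,0],[-0.2,0.84,0],1]
    - [[0,0,0],[-0.2,0.84,0],1]

```text
time: 11.2
tool_pos: [0.6279, 0.09, 0.0984]
tcp_rot: [-0.755, -3.047, 0.001]
wrist_force: [-0.4, -1.1, -1.3]
width: 0.671
```

Emit:
move_arm:
  deltas:
    - [[0,0,0],[-0.1,0.4,0],1]
    - [[0,0,0],[-0.2,0.83,0],1]
    - [[0,0,0],[-0.2,0.83,0],1]
    - [[0,0,0],[-0.2,0.83,-0.3],1]
    - [[0,0,0],[-0.2,0.83,-0.5],1]
    - [[0,0,0],[-0.2,0.83,-0.5],1]
    - [[0,0,0],[-0.2,0.83,-0.5],1]

```text
time: 12.08
tool_pos: [0.6101, 0.1705, 0.0504]
tcp_rot: [0.761, 3.048, -0.0]
wrist_force: [1.0, 0.3, -0.0]
width: 0.671
```

```bash
python3 - <<'E'
from h import *
p,d=grab('scene'); save(p,'s3.png',(240,90,420,280),3)
E
```

```text
(no output)
```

View pics/s3.png

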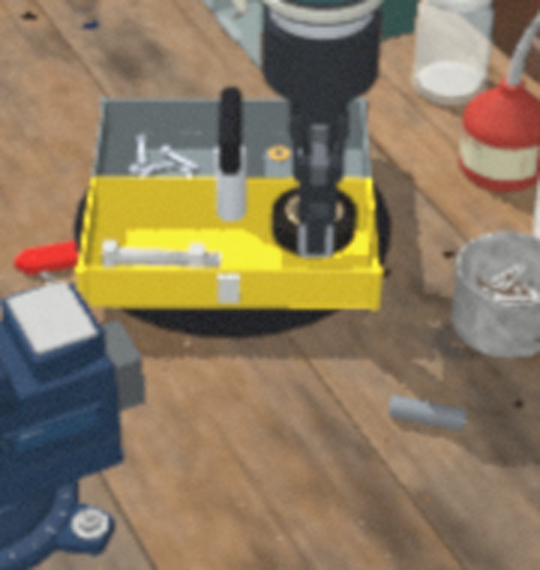

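The crop shows the roll over the right end of the bin at (315,225), inside the walls. Releasing it, then the battery.

Emit:
move_arm:
  deltas:
    - [[0,0,0],[0,0,0],-0.6]
    - [[0,0,0],[0,0,0],-0.7]
    - [[0,0,0],[0,0,0],-0.7]
    - [[0,0,0],[0,0,0],-0.7]
    - [[0,0,0],[0,0,0.3],-0.7]
    - [[0,0,0],[0,0,0.6],-0.7]
    - [[0,0,0],[0,0,0.6],-0.7]

```text
time: 13.0
tool_pos: [0.6121, 0.1719, 0.1136]
tcp_rot: [0.759, 3.043, 0.005]
wrist_force: [0.9, -1.4, 0.0]
width: 0.85
```

Emit:
move_arm:
  deltas:
    - [[0,0,0.1],[-0.13,-0.48,0],-0.5]
    - [[0,0,0.2],[-0.26,-0.97,0],-0.2]
    - [[0,0,0.2],[-0.26,-0.97,0],-0.2]

```text
time: 13.38
tool_pos: [0.5816, 0.0715, 0.1086]
tcp_rot: [-0.279, -3.126, 0.002]
wrist_force: [-0.5, 0.7, -0.6]
width: 0.601
```

Emit:
move_arm:
  deltas:
    - [[0,0,0.1],[-0.13,-0.48,0],-0.2]
    - [[0,0,0.165],[-0.26,-0.97,0],-0.2]
    - [[0,0,0.165],[-0.26,-0.97,0],-0.2]

```text
time: 13.75
tool_pos: [0.5566, -0.0245, 0.1093]
tcp_rot: [0.126, -3.137, -0.0]
wrist_force: [0.3, 1.1, -1.3]
width: 0.598
```

Emit:
move_arm:
  deltas:
    - [[0,0,0],[-0.13,-0.48,0],-0.2]
    - [[0,0,0],[-0.25,-0.97,0],-0.2]
    - [[0,0,0],[-0.25,-0.97,-0.3],-0.2]
    - [[0,0,0],[-0.25,-0.97,-0.7],-0.2]
    - [[0,0,0],[-0.25,-0.97,-0.7],-0.2]
    - [[0,0,0],[-0.25,-0.97,-0.7],-0.2]

```text
time: 14.5
tool_pos: [0.5336, -0.119, 0.0409]
tcp_rot: [-0.133, 3.138, 0.0]
wrist_force: [0.6, -0.4, 0.5]
width: 0.603
```

```bash
python3 - <<'E'
from h import *
p,d=grab('scene'); a=p[90:280,240:420]; b=p[240:330,330:420]; save(p,'s4.png',(240,90,430,320),2.6)
E
```

```text
(no output)
```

View pics/s4.png

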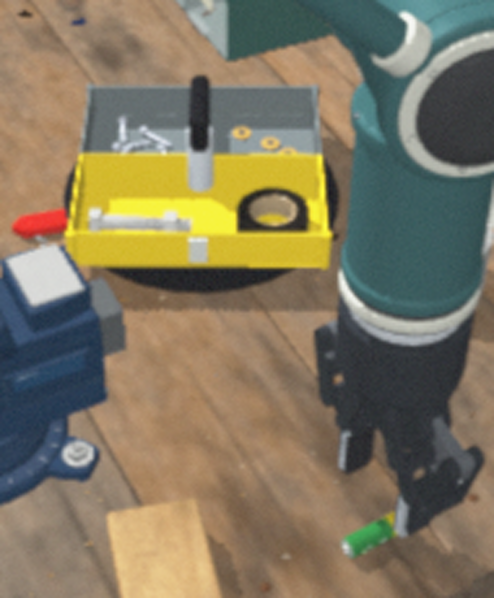

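Bolt and roll are in the bin; the jaws straddle the green/yellow battery at (370,535). Gripping it.

Emit:
move_arm:
  deltas:
    - [[0,0,0],[0,-0.015,-0.25],-0.2]
    - [[0,0,0],[0,-0.015,-0.37],-0.2]
    - [[0,0,0],[0,-0.015,-0.37],-0.2]
    - [[0,0,0],[0,-0.015,-0.37],1]
    - [[0,0,0],[0,-0.015,-0.37],1]
    - [[0,0,0],[0,-0.015,-0.37],1]
    - [[0,0,0],[0,-0.015,-0.37],1]
    - [[0,0,0],[0,-0.015,-0.37],1]
    - [[0,0,0],[0,-0.015,-0.37],1]
    - [[0,0,0],[0,-0.015,-0.37],1]
    - [[0,0,0],[0,-0.015,-0.37],1]

```text
time: 15.92
tool_pos: [0.5335, -0.1216, 0.0043]
tcp_rot: [-0.132, 3.137, -0.001]
wrist_force: [-0.2, 0.3, 6.0]
width: 0.176
```

Emit:
move_arm:
  deltas:
    - [[0,0,0],[0,0,0.3],1]
    - [[0,0,0],[0,0,0.7],1]
    - [[0,0,0],[0,0,1],1]
    - [[0,0,0],[0,0,1],1]

```text
time: 16.42
tool_pos: [0.535, -0.122, 0.1062]
tcp_rot: [-0.132, 3.133, -0.003]
wrist_force: [0.3, 0.8, 0.7]
width: 0.177
```

Emit:
move_arm:
  deltas:
    - [[0,0,0.1],[0.05,0.4,0],1]
    - [[0,0,0.2],[0.1,1,0],1]
    - [[0,0,0.2],[0.1,1,0],1]

```text
time: 16.8
tool_pos: [0.5414, -0.018, 0.1015]
tcp_rot: [0.629, -3.075, -0.003]
wrist_force: [-0.3, -0.1, 0.1]
width: 0.177
```

Emit:
move_arm:
  deltas:
    - [[0,0,0.1],[0.05,0.5,0],1]
    - [[0,0,0.22],[0.1,1,0],1]
    - [[0,0,0.22],[0.1,1,0],1]

```text
time: 17.18
tool_pos: [0.552, 0.0805, 0.102]
tcp_rot: [1.146, -2.923, -0.001]
wrist_force: [-0.1, -1.0, -0.9]
width: 0.177
```

Emit:
move_arm:
  deltas:
    - [[0,0,0.1],[0.05,0.5,0],1]
    - [[0,0,0.22],[0.1,1,0],1]
    - [[0,0,0.22],[0.1,1,0],1]
    - [[0,0,0.22],[0.1,1,0],1]

```text
time: 17.68
tool_pos: [0.562, 0.1771, 0.1022]
tcp_rot: [1.624, -2.687, 0.0]
wrist_force: [0.5, 1.0, 0.6]
width: 0.172
```

Emit:
move_arm:
  deltas:
    - [[0,0,0],[-0.01,0.07,0],1]
    - [[0,0,0],[-0.01,0.07,-0.3],1]
    - [[0,0,0],[-0.01,0.07,-0.58],1]
    - [[0,0,0],[-0.01,0.07,-0.58],1]
    - [[0,0,0],[-0.01,0.07,-0.58],1]

```text
time: 18.3
tool_pos: [0.5622, 0.1853, 0.0461]
tcp_rot: [-1.626, 2.687, -0.0]
wrist_force: [0.3, 0.2, -0.5]
width: 0.18
```

```bash
python3 - <<'E'
from h import *
p,d=grab('scene'); save(p,'s5.png',(240,90,420,280),3)
E
```

```text
(no output)
```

View pics/s5.png

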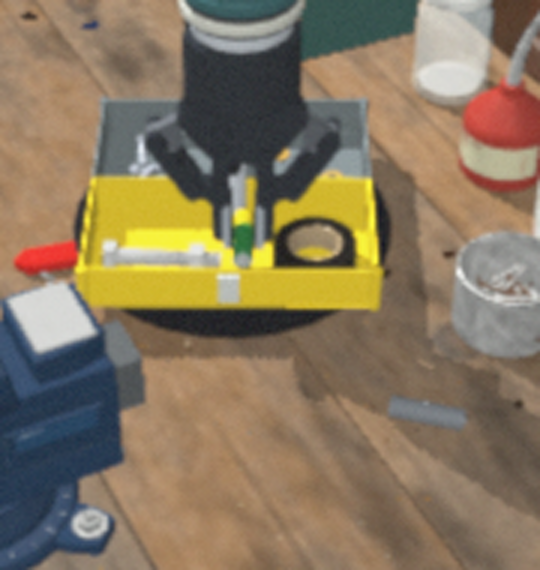

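The battery hangs over the gap between bolt and roll at (243,215). Releasing, rising, then checking the handle.

Emit:
move_arm:
  deltas:
    - [[0,0,0],[0,0,0],0.3]
    - [[0,0,0],[0,0,0],0.3]
    - [[0,0,0],[0,0,0],0.3]
    - [[0,0,0],[0,0,0],0.3]
    - [[0,0,0],[0,0,0.4],0.3]
    - [[0,0,0],[0,0,0.95],0.3]
    - [[0,0,0],[0,0,0.95],0.3]

```text
time: 19.23
tool_pos: [0.5658, 0.187, 0.1463]
tcp_rot: [-1.623, 2.677, -0.005]
wrist_force: [0.8, 0.4, 0.2]
width: 0.353
```

Emit:
move_arm:
  deltas:
    - [[0,0,0],[-0.1,-0.5,0.2],0.3]
    - [[0,0,0],[-0.3,-1,0.4],0.2]
    - [[0,0,0],[-0.3,-1,0.4],0.2]
    - [[0,0,0],[-0.3,-1,0.4],0]

```text
time: 19.73
tool_pos: [0.5314, 0.0858, 0.1797]
tcp_rot: [1.627, -2.687, -0.001]
wrist_force: [0.1, -0.1, 0.6]
width: 0.498
```

```bash
python3 - <<'E'
from h import *
pt,dt=grab('top');p,d=grab('scene')
a=cv2.resize(p[110:220,250:400],(600,440),interpolation=cv2.INTER_CUBIC); cv2.imwrite('pics/s6.png',a[...,::-1])
for n,dd in(('top',dt),('scene',d)):
    C=cloud(n,dd); m=(C[...,2]>.08)&(C[...,2]<.114)&(abs(C[...,0]-.583)<.05)&(abs(C[...,1]-.247)<.045)
    q=C[m]; r=cv2.minAreaRect(q[:,:2].astype(np.float32))
    t=q[q[:,2]>.104]; w,V=np.linalg.eigh(np.cov(t[:,:2].T)); a=V[:,1]
    print(n,len(q),len(t),r,np.round(t.mean(0),4),np.degrees(np.arctan2(a[1],a[0])))
C=cloud('top',dt);h=cv2.cvtColor(pt,cv2.COLOR_RGB2HSV)
m=((h[...,0]<8)|(h[...,0]>172))&(h[...,1]>170)&(h[...,2]>80)&(abs(C[...,0]-.45)<.05)&(abs(C[...,1]-.276)<.05)
q=C[m]; print(len(q),q.mean(0))
s=status.read_state(); print(s['tool_pos'],s['tcp_rot'])
E
```

```text
top 204 169 ((0.5845730304718018, 0.24823343753814697), (0.06469820439815521, 0.01650693081319332), 63.33254623413086) [0.5842 0.2484 0.1091] 62.57154244924092
scene 68 41 ((0.5840277671813965, 0.2389206886291504), (0.050313472747802734, 0.004325029440224171), 63.38034439086914) [0.5826 0.2356 0.1083] 61.282703174591724
136 [0.45121387 0.27580819 0.01076396]
[0.53133438 0.0864993  0.1792513 ] [ 1.62901623e+00 -2.68494132e+00 -1.45010380e-03]
```

View pics/s6.png

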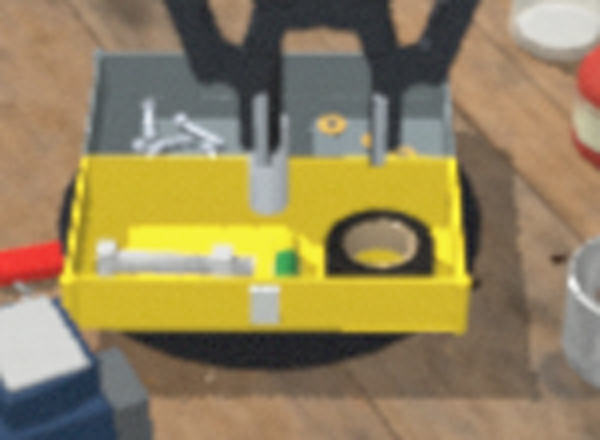

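All three lie in the bin: bolt (175,258), battery (287,262), roll (380,240). The axis is at (.584,.248), the handle at 62.5° and the pointer at 168.3°, so the turn is −74°. Going to the handle.

Emit:
move_arm:
  deltas:
    - [[0,0,0],[0.13,0.4,0],0]
    - [[0,0,0],[0.27,0.82,0],0]
    - [[0,0,0],[0.27,0.82,0],0]

```text
time: 20.2
tool_pos: [0.559, 0.1712, 0.1792]
tcp_rot: [1.634, -2.682, -0.002]
wrist_force: [0.2, -0.6, 1.6]
width: 0.499
```

Emit:
move_arm:
  deltas:
    - [[0,0,0],[0.13,0.4,0],0]
    - [[0,0,0],[0.26,0.8,0],0]
    - [[0,0,0],[0.26,0.8,-0.4],0]
    - [[0,0,0],[0.26,0.8,-0.4],0]
    - [[0,0,0],[0.26,0.8,-0.4],0]

```text
time: 20.82
tool_pos: [0.5843, 0.2473, 0.1402]
tcp_rot: [1.628, -2.686, -0.0]
wrist_force: [-0.2, -0.5, -0.1]
width: 0.501
```

```bash
python3 - <<'E'
from h import *
s=status.read_state(); print(s['tool_pos'],s['tcp_rot'],s['q'],s['wrist_force'])
E
```

```text
[0.58425541 0.24732397 0.14017283] [ 1.62777755e+00 -2.68550373e+00 -2.19990485e-05] [ 3.61305777e-01  2.58466741e-01  1.78480639e+00 -2.45967298e-04
  1.09957644e+00 -2.29921526e+00] [-0.17537406 -0.48864029 -0.11025454]
```

Emit:
move_arm:
  deltas:
    - [[0,0,0],[0,0.01,-0.3],0]
    - [[0,0,0],[0,0.01,-0.61],0]
    - [[0,0,0],[0,0.01,-0.61],0]
    - [[0,0,0],[0,0.01,-0.61],1]
    - [[0,0,0],[0,0.01,-0.61],1]
    - [[0,0,0],[0,0.01,-0.61],1]
    - [[0,0,0],[0,0.01,-0.61],1]
    - [[0,0,0],[0,0.01,-0.61],1]
    - [[0,0,0],[0,0.01,-0.61],1]
  grip_force: 40

```text
time: 21.95
tool_pos: [0.5843, 0.25, 0.0819]
tcp_rot: [-1.627, 2.686, 0.003]
wrist_force: [-6.1, 2.1, 3.6]
width: 0.183
```

Gripped the handle (width ≈16 mm). Turning slowly.

Emit:
move_arm:
  deltas:
    - [[0,0,-0.03],[0,0,0],1]
    - [[0,0,-0.08],[0,0,0],1]
    - [[0,0,-0.14],[0,0,0],1]
    - [[0,0,-0.2],[0,0,0],1]
    - [[0,0,-0.26],[0,0,0],1]
    - [[0,0,-0.32],[0,0,0],1]
    - [[0,0,-0.38],[0,0,0],1]
    - [[0,0,-0.44],[0,0,0],1]
    - [[0,0,-0.5],[0,0,0],1]
    - [[0,0,-0.56],[0,0,0],1]
    - [[0,0,-0.62],[0,0,0],1]
    - [[0,0,-0.68],[0,0,0],1]
    - [[0,0,-0.74],[0,0,0],1]
    - [[0,0,-0.79],[0,0,0],1]
    - [[0,0,-0.815],[0,0,0],1]
    - [[0,0,-0.825],[0,0,0],1]
    - [[0,0,-0.825],[0,0,0],1]
    - [[0,0,-0.825],[0,0,0],1]

```text
time: 24.2
tool_pos: [0.5846, 0.2493, 0.0819]
tcp_rot: [0.323, 3.124, 0.002]
wrist_force: [-5.3, 0.7, 4.7]
width: 0.179
```

```bash
python3 - <<'E'
from h import *
s=status.read_state(); print(s['time'],s['tool_pos'],s['tcp_rot'],s['wrist_force'],s['torque'],s['width'])
pt,dt=grab('top');p,d=grab('scene')
C=cloud('top',dt);h=cv2.cvtColor(pt,cv2.COLOR_RGB2HSV)
y=(h[...,0]>22)&(h[...,0]<33)&(h[...,1]>150)&(np.hypot(C[...,0]-.584,C[...,1]-.248)<.15)&(C[...,2]>.035)&(C[...,2]<.058)
q=C[y]; x=(q-np.array([.584,.248,0]))[:,:2]
a=np.radians(168.35); R=np.array([[np.cos(a),np.sin(a)],[-np.sin(a),np.cos(a)]]); l=x@R.T  # l0 along pointer
o=l[l[:,0]>88]if 0 else l[l[:,0]>.088]; k=np.polyfit(o[:,1],o[:,0],1); print(len(q),len(o),'outer wall slope rad',k)
r=cv2.minAreaRect(l[:,:2].astype(np.float32)); print(r)
both=np.hstack([cv2.resize(pt[110:250,190:340],(450,420),interpolation=cv2.INTER_CUBIC),cv2.resize(p[90:230,240:357],(350,420),interpolation=cv2.INTER_CUBIC)])
cv2.imwrite('pics/fin.png',both[...,::-1])
E
```

```text
24.2 [0.58463607 0.24931807 0.08191862] [3.23216039e-01 3.12445524e+00 1.89986179e-03] [-5.29737067  0.70746428  4.73550957] [ 0.04618917  0.67615611 -0.08265516] 0.1788371535292287
154 3 outer wall slope rad [-0.9362985   0.19541765]
((0.050211869180202484, -0.0004754886031150818), (0.10491972416639328, 0.2054556906223297), 0.05893551930785179)
```

View pics/fin.png

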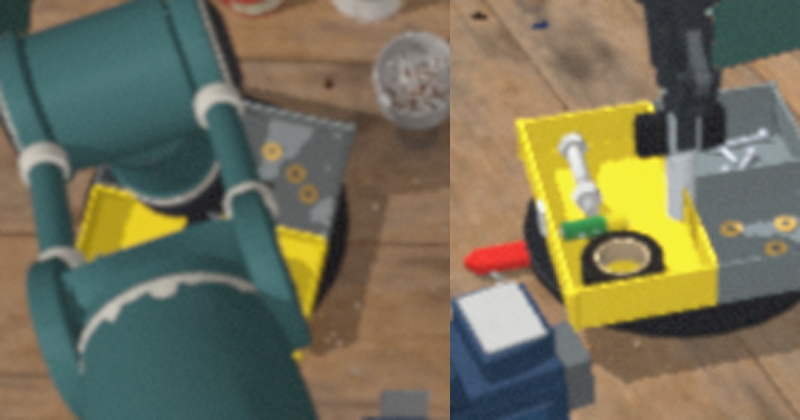

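Both views show bolt, battery and roll in the yellow bin. The bin's yellow outline is square to the pointer direction, about 0.1° off and centred within 0.5 mm. The gripper is closed on the handle, so I'm handing in.

```bash
python3 -c "
from h import *
print(np.abs(status.read_state()['joint_vel']).max()); print(order.finish_job())"
```

```text
0.0016431495712664129
the job is handed in; nothing more can be done
None
```

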